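Lay out the espresso tasting station

TASK

Get the roastery's tasting bench ready for the next shot: stand the tamper in its round rubber seat, the steel dosing cup in the middle of the scale's round pan, the espresso cup in the well of its saucer, and the portafilter in its cradle with its handle out through the gap. Set each one down upright, do not let it drop, and leave the milk jug and the shot glass standing where they are.

Things in the scene. Friction and masses are not known exactly. Their poses are not given: they have to be found in the camera images.
- tamper: Espresso tamper standing upright: round steel foot 58 mm in diameter and 18 mm high, a thin neck, then a dark wooden handle from 28 to 82 mm up, thickest (35 mm diameter) 60 mm above the underside. Round about its z axis, which points up. Origin: centre of the underside. About 0.32 kg.
- dosing_cup: Plain straight steel cup without a handle, open at the top: 58 mm outside diameter, 62 mm high, wall 3 mm. z axis up. Origin: centre of the underside. About 0.12 kg.
- espresso_cup: White china espresso cup, open at the top: 60 mm across the rim, 57 mm across at 24 mm up, tapering to a foot 40 mm in diameter; 55 mm high, wall 4 mm. Its handle stands out along the cup's +y axis to 51 mm from the cup's axis, so grip it across its x axis near the rim. z axis up. Origin: centre of the underside. About 0.15 kg.
- portafilter: Spoutless portafilter lying flat: open steel head 70 mm in diameter (60 mm at the foot), 38 mm high, a small lug at +y and -y (82 mm over both). Its round black handle, 26 to 28 mm thick, runs level along -x, centre line 26 mm above the underside, from 47 to 165 mm from the head's axis. z up. Origin: centre of the head's underside. 0.36 kg, balance point within the head.
- tamper_seat: Round black rubber seat, fixed: 94 mm outside diameter, a flat floor 4 mm above the bench inside a raised rim whose top is 14 mm above the bench; the recess is 74 mm in diameter. Origin: centre of its underside, on the bench. z axis up.
- scale: Bench scale, fixed: black body 150 mm (x) by 116 mm (y), 18 mm high, with a round steel pan 92 mm in diameter whose flat top is 24 mm above the bench. Origin: on the bench, under the centre of the pan. The body reaches 87 mm towards -x of that (where its display is) and 63 mm towards +x. z axis up.
- saucer: White china saucer, fixed to the bench: 122 mm in diameter, rim 15 mm high, with a flat round well in the middle, about 64 mm in diameter, whose floor is 5 mm above the bench. Origin: centre of its underside, on the bench. z axis up.
- cradle: Portafilter stand, fixed: dark wood base 118 mm square, floor 6 mm above the bench; on it a round aluminium wall, inside diameter 86 mm, outside 98 mm, top 24 mm above the bench, open towards the cradle's -x by a gap about 49 mm wide. The head stands inside the wall, the handle points out along -x. Origin: on the bench, under the centre of the round wall. z up.
- milk_jug: Bystander: small steel milk jug with a handle, 66 mm in diameter, 82 mm high, loose, standing upright; not to be moved. Its handle reaches 58 mm from its axis along its +y. Origin: centre of the underside.
- shot_glass: Bystander: clear shot glass, 48 mm in diameter, 60 mm high, loose, standing upright; not to be moved. Origin: centre of the underside.
Not all that is in view belongs to the job. Leave any green or pink look-alike of the portafilter alone.

How it is judged:
By the outcome, as a careful person would: the job done as asked, in the order asked, and still so for the second after the job is handed in, with the robot touching nothing.
It also fails if it takes over 109 s, if anything falls off the work surface, if the arm or the gripper's body presses on something with over 40 N, if the wrist force passes 120 N, or if a joint passes its speed limit or range.

ROBOT

A 6-joint arm with a two-finger parallel gripper is mounted at the origin on the work surface. World frame = base frame: x ahead of the robot, y to its left, z up, the work surface at z = 0. Lengths are in m, angles in degrees, forces in N, time in s.
With the tool pointing down it reaches from about 0.25 to 0.725 m from the base axis. Payload 9.7 kg.
Tool frame: the origin (TCP) lies on the centre line of the jaws, within the pads' length; the fingertips stand 11 mm ahead of it and the grasp point (between the pads) lies 8 mm behind it; z points along the fingers, y is the direction in which the jaws open and shut (so a half turn about z gives the same grasp; the last joint's range is limited). The gripper opens to 85 mm and grips with 20 to 120 N. Pads are 22 mm wide; open, the fingers measure 114 mm over their backs; the gripper's body (76 mm by 85 mm) begins 54 mm behind the grasp point. The pads swing forward as they close: fully open they stand 13 mm farther back than shut.
Start: joints at [-72.365, 4.979, 10.078, 95.1, 0, 90], TCP at [0.167, -0.524, 0.242] pointing down, gripper open.
Joint ranges: [-179.16, 179.16], [-48.56, 103.87], [-65.8, 70.77], [-126.05, 130.52], [-82.76, 87.17], [-180, 180]. Speed limits (degrees/s): [127.2, 127.2, 147.25, 180, 180, 180].

INTERFACE

Orientations are given as [roll, pitch, yaw] about the fixed x, y, z axes, in that order (R = Rz(yaw) Ry(pitch) Rx(roll)).
In Python, from bench import robot gives the robot as it stands. The module is installed in compiled form; this text tells all that it offers. Calls block until the motion is done:
- robot.move_pose(position, orientation): joint-space move of the TCP to a pose.
- robot.servo_line(position, attitude=None, feed=0.15, force_limit=None): straight line of the TCP; attitude=None keeps the orientation; feed is the mean speed in m/s. With force_limit (N) it stops when the force on the tool has changed by that much, and returns True; else False.
- robot.goto_joints(angles): joint-space move.
- robot.grip(opening, f_grip=None): finger opening in m; f_grip is the grip in N (None keeps the last); returns when the fingers have stopped.
- robot.wait(seconds).
- robot.solve_ik(position, orientation): joint angles nearest the present ones, or None.
- robot.capture(name): name is "side" or "top"; returns a dict with "image" (420x560x3 uint8, red, green, blue), "range_z" (420x560 float32, m along the optical axis (not along the pixel's ray), 0 where there is no reading), "fx", "fy", "cx", "cy" (pixels), "rvec" (rotation vector, rad) and "tvec" (3), from world to camera coordinates, as OpenCV has them. Camera axes: x right, y down, z forward; pixel columns grow to the right and rows downward; lengths in m; the calibration is good to about 2 mm. A picture is of the moment at which its call begins.
A pose or a line that the arm cannot do raises robot.MotionError and nothing moves.
- robot.hand_in(): hands the job in, once; it reports no verdict.
Trained networks look in a picture, given as the dict that the camera call returned (one of the last four; its "shot" number tells which), for a name from the list of things; names that differ only in an ending like _2 or _b are one class to them, and where a whole thing is asked for, a point or a joint stands for the part that bears it (a point fixed in the world has none). Each returns a list of dicts, best first, with "conf" (0 to 1); they miss things now and then, are a little off and sometimes report something else, mostly with a low value. They report only what shows in the picture. A call takes as long as a camera call. They do not tell look-alikes from the thing itself.
- robot.cut_out(label, picture): "pixels" (420x560 bool, what is visible of it) and "rect" ([left, top, width, height] as shares, 0 to 1, of the picture: columns of its width, rows of its height, round what is visible of it).
- robot.pinpoint(label, picture): "position" ([column, row] as shares, 0 to 1, of the picture: columns of its width, rows of its height: a listed point, or the origin of a listed thing).
Readings, each from a call of its own:
- robot.get_t(): time.
- robot.get_joint_positions(): joint angles.
- robot.get_dq(): joint speeds.
- robot.get_joint_efforts(): joint torques, N m.
- robot.get_tool_pos(): TCP position.
- robot.get_tool_rot(): TCP orientation.
- robot.get_ft_force(): force on the tool from outside, world axes, zero at the start.
- robot.get_ft_torque(): the same for the moment, N m.
- robot.get_grip_width(): finger opening in m.
Only numpy, scipy, OpenCV 4.12 (cv2) and the standard library are available. Lean on these libraries where they do the work, as an engineer would, in place of code of your own. Each camera call takes 0.05 s, during which the arm holds its last target.

## Working session

There is one attempt and no reset: what is moved stays moved. The work goes in short steps, each a Python script; the robot and the scene stay as the last script left them, time stands still between calls to the robot, and variables do not carry over. Pictures are saved under pics/ and viewed, and the job is handed in when it is done.

```bash
mkdir -p pics; ls
python3 - <<'E'
from bench import robot
import cv2,pickle
print(robot.get_t())
for n in("top","side"):
    d=robot.capture(n); cv2.imwrite(f"pics/{n}0.png",d["image"][:,:,::-1])
    pickle.dump(d,open(f"{n}0.pkl","wb"))
    print(n,d["fx"],d["cx"],d["cy"],d["rvec"],d["tvec"],d["shot"])
    for l in ["tamper","dosing_cup","espresso_cup","portafilter","tamper_seat","scale","saucer","cradle","milk_jug","shot_glass"]:
        r=robot.pinpoint(l,d); print(l,[(round(q["conf"],2),[round(q["position"][0]*560),round(q["position"][1]*420)]) for q in r])
print(robot.get_t())
E
```

```text
pics
0.0
top 511.4721194353735 273.4339900595366 204.01949607517352 [ 2.17070542 -2.12107287  0.17187326] [0.06785215 0.47259782 1.25118185] 1
tamper []
dosing_cup [(0.73, [146, 180]), (0.62, [179, 231])]
espresso_cup [(0.98, [334, 198])]
portafilter [(0.87, [150, 276]), (0.84, [257, 192]), (0.75, [77, 205])]
tamper_seat [(0.55, [366, 148])]
scale [(0.8, [253, 139]), (0.32, [180, 230])]
saucer [(0.92, [146, 178])]
cradle [(0.72, [453, 190])]
milk_jug []
shot_glass [(0.92, [192, 127])]
side 409.72420958508803 284.1912391361761 213.71141789095512 [ 0.81698153 -2.33480409  1.3550425 ] [0.44546484 0.14144704 0.90053187] 2
tamper [(0.81, [379, 188])]
dosing_cup [(0.87, [257, 275])]
espresso_cup [(0.63, [321, 200])]
portafilter [(0.91, [278, 317]), (0.66, [130, 336]), (0.62, [275, 226])]
tamper_seat [(0.86, [302, 178])]
scale [(0.89, [227, 210])]
saucer [(0.6, [177, 271])]
cradle [(0.89, [362, 168]), (0.22, [375, 187])]
milk_jug [(0.65, [254, 188])]
shot_glass []
1.1
```

View pics/top0.png

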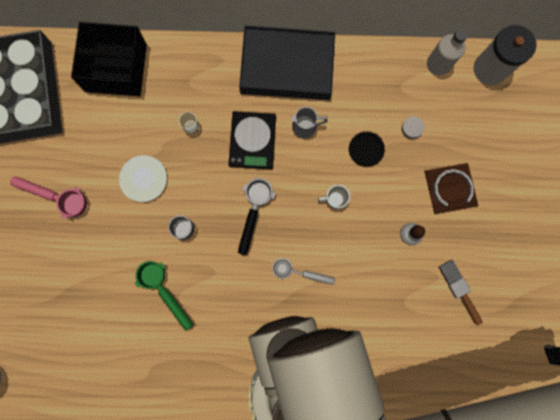

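View pics/side0.png

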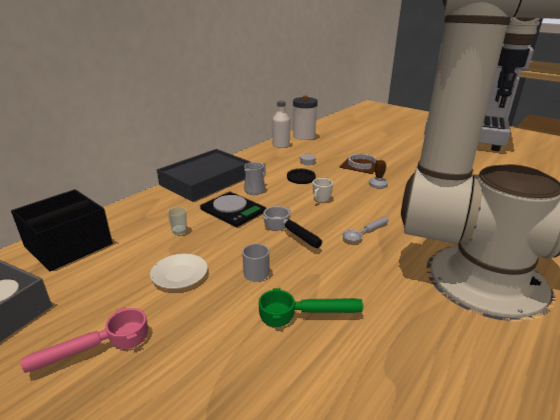

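The top view shows these objects (pixels):
- Tamper about (412,234), dosing cup (182,229) and espresso cup (337,198).
- Black-handled portafilter (259,192). The green one at (150,276) and the pink one at (72,204) are look-alikes.
- Seat (366,149), pan (253,135), saucer (143,179) and cradle (454,189).
- Jug (305,122) and shot glass (190,124).

Next I'll turn these into metric positions and view enlarged crops.

```bash
cat > h.py <<'E'
import numpy as np,cv2
def cam(d):
    R,_=cv2.Rodrigues(np.array(d["rvec"],float)); return R,np.array(d["tvec"],float).ravel()
def cloud(d):
    R,t=cam(d); z=d["range_z"].astype(float); v,u=np.mgrid[:420,:560]
    P=np.stack([(u-d["cx"])/d["fx"]*z,(v-d["cy"])/d["fy"]*z,z],-1)
    W=(P-t)@R; W[z==0]=np.nan; return W
def atz(d,u,v,z):
    R,t=cam(d); ray=R.T@np.array([(u-d["cx"])/d["fx"],(v-d["cy"])/d["fy"],1.]); o=-R.T@t
    return o+ray*(z-o[2])/ray[2]
def proj(d,p):
    R,t=cam(d); return cv2.projectPoints(np.array(p,float).reshape(-1,1,3),np.array(d["rvec"],float),t,np.array([[d["fx"],0,d["cx"]],[0,d["fy"],d["cy"]],[0,0,1]]),None)[0].reshape(-1,2)
def ortho(d,z,xr,yr,s):
    # rectified view at plane height z; rows: x decreasing, cols: y decreasing; s px/m
    H=int((xr[1]-xr[0])*s);W=int((yr[1]-yr[0])*s)
    r,c=np.mgrid[:H,:W]; X=xr[1]-r/s; Y=yr[1]-c/s
    p=proj(d,np.stack([X,Y,0*X+z],-1).reshape(-1,3)).reshape(H,W,2).astype(np.float32)
    return cv2.remap(d["image"],p[...,0],p[...,1],cv2.INTER_CUBIC)
E
python3 - <<'E'
from h import *; import pickle
d=pickle.load(open("top0.pkl","rb")); s=pickle.load(open("side0.pkl","rb"))
W=cloud(d)
print("bench z",[np.nanmedian(W[v-4:v+4,u-4:u+4,2]).round(4) for u,v in[(400,330),(220,180),(300,230),(100,320)]],np.nanstd(W[320:340,390:410,2]))
pts=dict(tamper=(412,234,.05),dosing=(182,229,.06),esp=(337,198,.055),pf=(259,192,.038),seat=(366,149,.01),pan=(253,135,.024),saucer=(143,179,.01),cradle=(454,189,.02),jug=(305,122,.08),glass=(190,124,.06))
for k,(u,v,z) in pts.items():
    p=atz(d,u,v,z); print(k,p[:2].round(3),np.hypot(*p[:2]).round(3),"side px",proj(s,p).round().tolist())
ims=[]
for k in ["tamper","esp","pf","seat","pan","saucer","cradle","dosing","jug"]:
    u,v,z=pts[k]; ims.append(cv2.resize(d["image"][v-33:v+33,u-33:u+33],(198,198),interpolation=cv2.INTER_CUBIC))
cv2.imwrite("pics/crops.png",np.vstack([np.hstack(ims[i:i+3]) for i in(0,3,6)])[:,:,::-1])
E
```

```text
bench z [np.float64(0.0004), np.float64(0.0007), np.float64(0.0002), np.float64(0.001)] 0.0026402776158641747
tamper [ 0.402 -0.265] 0.482 side px [[379.0, 171.0]]
dosing [0.4   0.301] 0.501 side px [[259.0, 251.0]]
esp [ 0.487 -0.079] 0.493 side px [[323.0, 183.0]]
pf [0.5   0.116] 0.514 side px [[277.0, 212.0]]
seat [ 0.626 -0.16 ] 0.646 side px [[300.0, 175.0]]
pan [0.652 0.136] 0.666 side px [[230.0, 202.0]]
saucer [0.532 0.416] 0.676 side px [[179.0, 271.0]]
cradle [ 0.523 -0.384] 0.649 side px [[362.0, 159.0]]
jug [0.673 0.005] 0.673 side px [[256.0, 167.0]]
glass [0.666 0.294] 0.728 side px [[180.0, 211.0]]
```

View pics/crops.png

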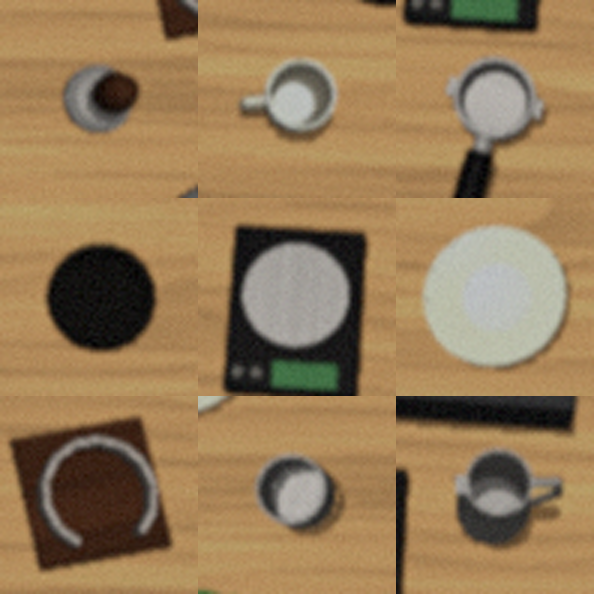

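Run:
```python
from bench import robot
import cv2,pickle
from h import *
out={}
exp=dict(tamper=(.402,-.265,.03),dosing_cup=(.4,.301,.03),espresso_cup=(.487,-.079,.03),portafilter=(.5,.116,.02),tamper_seat=(.626,-.16,.01),scale=(.652,.136,.02),saucer=(.532,.416,.01),cradle=(.523,-.384,.01),milk_jug=(.673,.005,.04),shot_glass=(.666,.294,.03))
for n in("top","side"):
    d=robot.capture(n); pickle.dump(d,open(f"{n}1.pkl","wb")); im=d["image"][:,:,::-1].copy()
    for l,p in exp.items():
        e=proj(d,p)[0]; best=None
        for q in robot.cut_out(l,d):
            v,u=np.nonzero(q["pixels"]); c=np.array([u.mean(),v.mean()]) if len(u) else None
            print(n,l,round(q["conf"],2),len(u),c.round() if c is not None else None,"exp",e.round())
            if c is not None and np.hypot(*(c-e))<25 and best is None: best=q["pixels"]
        if best is not None:
            out[n,l]=best; cs,_=cv2.findContours(best.astype(np.uint8),0,1); cv2.drawContours(im,cs,-1,(0,0,255),1)
    cv2.imwrite(f"pics/{n}_mask.png",im)
pickle.dump(out,open("masks.pkl","wb"))
for n in("top","side"):
    d=pickle.load(open(n+"1.pkl","rb"));R,t=cam(d);print(n,(-R.T@t).round(3))
```

```text
top tamper 0.68 391 [412. 234.] exp [410. 235.]
top dosing_cup 0.94 516 [181. 228.] exp [184. 230.]
top espresso_cup 0.82 560 [336. 198.] exp [336. 200.]
top portafilter 0.92 1222 [254. 209.] exp [259. 193.]
top portafilter 0.85 1297 [ 56. 197.] exp [259. 193.]
top portafilter 0.62 1289 [160. 290.] exp [259. 193.]
top tamper_seat 0.55 1038 [366. 149.] exp [366. 149.]
top tamper_seat 0.26 2054 [451. 189.] exp [366. 149.]
top scale 0.61 2479 [252. 140.] exp [253. 136.]
top saucer 0.6 1655 [142. 179.] exp [143. 179.]
top cradle 0.6 2033 [451. 189.] exp [453. 190.]
top milk_jug 0.57 734 [306. 122.] exp [304. 127.]
top shot_glass 0.77 340 [189. 123.] exp [192. 128.]
side tamper 0.73 334 [379. 175.] exp [378. 177.]
side dosing_cup 0.8 883 [256. 262.] exp [259. 262.]
side espresso_cup 0.96 397 [322. 189.] exp [323. 190.]
side portafilter 0.93 974 [289. 225.] exp [277. 218.]
side portafilter 0.78 2606 [ 95. 339.] exp [277. 218.]
side portafilter 0.69 2125 [300. 306.] exp [277. 218.]
side tamper_seat 0.61 335 [301. 175.] exp [300. 175.]
side scale 0.66 1357 [233. 208.] exp [230. 203.]
side saucer 0.92 1529 [179. 270.] exp [179. 271.]
side saucer 0.2 891 [289. 225.] exp [179. 271.]
side cradle 0.71 876 [289. 225.] exp [362. 162.]
side cradle 0.63 561 [360. 163.] exp [362. 162.]
side milk_jug 0.75 611 [255. 178.] exp [256. 179.]
side shot_glass 0.89 471 [178. 220.] exp [182. 221.]
top [0.276 0.087 1.308]
side [-0.085  0.837  0.568]
```

View pics/top_mask.png

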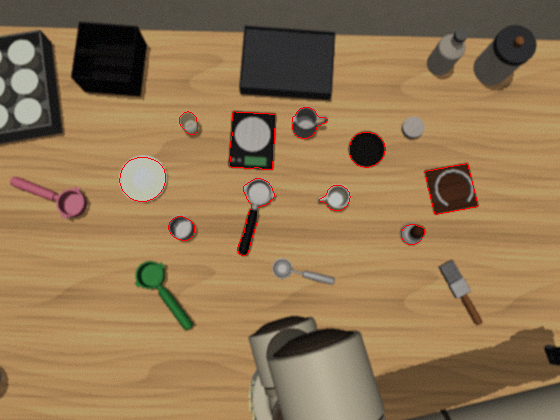

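View pics/side_mask.png

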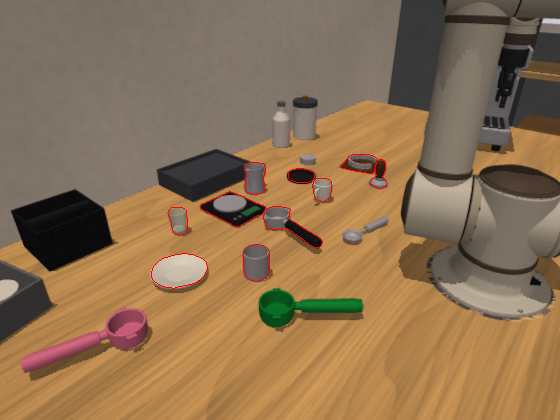

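The masks fit all ten objects in both views: black portafilter at (254,209) top and (289,225) side. Next I'll fit the known shapes to the silhouettes.

```bash
cat > fit.py <<'E'
from h import *; import pickle
from scipy.optimize import minimize
a=np.linspace(0,2*np.pi,40,endpoint=False)
def circ(r,z): return np.stack([r*np.cos(a),r*np.sin(a),0*a+z],-1)
def box(x0,x1,y0,y1,z0,z1): return np.array([[x,y,z] for x in(x0,x1) for y in(y0,y1) for z in(z0,z1)],float)
def rodx(x0,x1,r0,r1,zc): return np.vstack([np.stack([0*a+x,r*np.cos(a),zc+r*np.sin(a)],-1) for x,r in((x0,r0),(x1,r1))])
cyl=lambda r,h:np.vstack([circ(r,0),circ(r,h)])
M=dict(tamper=[cyl(.029,.018),np.vstack([circ(.0115,.028),circ(.0175,.06),circ(.012,.082)]),np.vstack([circ(.008,.018),circ(.008,.028)])],
 dosing_cup=[cyl(.029,.062)],
 espresso_cup=[np.vstack([circ(.02,0),circ(.0285,.024),circ(.03,.055)]),box(-.005,.005,.02,.051,.018,.044)],
 portafilter=[np.vstack([circ(.03,0),circ(.035,.012),circ(.035,.038)]),box(-.008,.008,-.041,.041,.026,.034),rodx(-.165,-.047,.014,.013,.026),rodx(-.05,-.03,.006,.006,.026)],
 tamper_seat=[cyl(.047,.014)],
 scale=[box(-.087,.063,-.058,.058,0,.018),np.vstack([circ(.046,.018),circ(.046,.024)])],
 saucer=[np.vstack([circ(.035,0),circ(.061,.015)])],
 cradle=[box(-.059,.059,-.059,.059,0,.006),np.vstack([circ(.049,.006),circ(.049,.024)])],
 milk_jug=[cyl(.033,.082),box(-.004,.004,.03,.058,.02,.07)],
 shot_glass=[cyl(.024,.06)])
S=4
def render(d,parts,x,y,yaw,z0=0):
    c,s=np.cos(yaw),np.sin(yaw); im=np.zeros((420*S,560*S),np.uint8)
    for P in parts:
        W=P@np.array([[c,s,0],[-s,c,0],[0,0,1]])+[x,y,z0]
        h=cv2.convexHull(((proj(d,W)+.5)*S).astype(np.float32)); cv2.fillConvexPoly(im,np.round(h*16).astype(np.int32),1,shift=4)
    return im
def fit(l,ds,ms,x0,yaws,z0=0):
    ups=[]
    for m in ms:
        u=cv2.GaussianBlur(cv2.resize(m.astype(np.float32),(560*S,420*S),interpolation=cv2.INTER_LINEAR),(0,0),S*.6)>.5; ups.append(u)
    def cost(p):
        c=0
        for d,u in zip(ds,ups):
            r=render(d,M[l],p[0]*.01,p[1]*.01,p[2]*.2,z0)>0; c+=1-(r&u).sum()/(r|u).sum()
        return c/len(ds)
    best=None
    for yw in yaws:
        r=minimize(cost,[x0[0]*100,x0[1]*100,yw*5],method="Nelder-Mead",options=dict(initial_simplex=np.array([[0,0,0],[.8,0,0],[0,.8,0],[0,0,.7]])+[x0[0]*100,x0[1]*100,yw*5],xatol=.005,fatol=1e-4,maxiter=90))
        if best is None or r.fun<best.fun: best=r
    p=best.x; return p[0]*.01,p[1]*.01,np.degrees(p[2]*.2),best.fun
E
cat > runfit.py <<'E'
from fit import *
ds={n:pickle.load(open(n+"1.pkl","rb")) for n in("top","side")}; ms=pickle.load(open("masks.pkl","rb"))
exp=dict(tamper=(.402,-.265),dosing_cup=(.4,.301),espresso_cup=(.487,-.079),portafilter=(.5,.116),tamper_seat=(.626,-.16),scale=(.652,.136),saucer=(.532,.416),cradle=(.523,-.384),milk_jug=(.673,.005),shot_glass=(.666,.294))
rad=np.radians; Y=dict(espresso_cup=[rad(0)],portafilter=[rad(-15)],scale=[rad(-5)],cradle=[rad(15)],milk_jug=[rad(-170)])
Y["scale"]=[rad(0)]; Y["portafilter"]=[rad(-10)]
for l in exp:
    res=[]
    for use in(["top"],["side"],["top","side"]):
        x,y,w,f=fit(l,[ds[n] for n in use],[ms[n,l] for n in use],exp[l],Y.get(l,[0])); res.append((round(x,4),round(y,4),round(w,1),round(1-f,3)))
    print(l,res)
E
python3 runfit.py
```

```text
tamper [(np.float64(0.4063), np.float64(-0.2773), np.float64(5.6), np.float64(0.834)), (np.float64(0.4074), np.float64(-0.2791), np.float64(0.9), np.float64(0.863)), (np.float64(0.4068), np.float64(-0.2777), np.float64(1.9), np.float64(0.847))]
dosing_cup [(np.float64(0.4056), np.float64(0.3072), np.float64(2.2), np.float64(0.944)), (np.float64(0.4057), np.float64(0.305), np.float64(-4.1), np.float64(0.916)), (np.float64(0.4046), np.float64(0.3067), np.float64(6.4), np.float64(0.923))]
espresso_cup [(np.float64(0.4898), np.float64(-0.0803), np.float64(4.9), np.float64(0.895)), (np.float64(0.4925), np.float64(-0.0833), np.float64(22.0), np.float64(0.926)), (np.float64(0.4914), np.float64(-0.0804), np.float64(10.6), np.float64(0.894))]
portafilter [(np.float64(0.5024), np.float64(0.1176), np.float64(-13.2), np.float64(0.928)), (np.float64(0.5042), np.float64(0.1146), np.float64(-13.7), np.float64(0.937)), (np.float64(0.5027), np.float64(0.1168), np.float64(-13.4), np.float64(0.925))]
tamper_seat [(np.float64(0.6268), np.float64(-0.1612), np.float64(6.1), np.float64(0.971)), (np.float64
[... 681 characters left out ...]
 np.float64(12.0), np.float64(0.97)), (np.float64(0.5281), np.float64(-0.3821), np.float64(13.9), np.float64(0.902)), (np.float64(0.5282), np.float64(-0.3811), np.float64(12.3), np.float64(0.934))]
milk_jug [(np.float64(0.681), np.float64(0.0046), np.float64(-169.9), np.float64(0.857)), (np.float64(0.6838), np.float64(-0.0019), np.float64(-161.3), np.float64(0.868)), (np.float64(0.6795), np.float64(0.0033), np.float64(-165.7), np.float64(0.856))]
shot_glass [(np.float64(0.6781), np.float64(0.3029), np.float64(-14.9), np.float64(0.811)), (np.float64(0.6778), np.float64(0.2968), np.float64(0.2), np.float64(0.852)), (np.float64(0.6768), np.float64(0.2997), np.float64(-13.3), np.float64(0.822))]
```

Run:
```python
from fit import *
ds={n:pickle.load(open(n+"1.pkl","rb")) for n in("top","side")}
F=dict(tamper=(.4066,-.278,0),dosing_cup=(.4052,.3065,0),espresso_cup=(.4912,-.081,8),portafilter=(.503,.1168,-13.3),tamper_seat=(.6275,-.1615,0),scale=(.6558,.137,-2.3),saucer=(.533,.416,0),cradle=(.5282,-.3812,12.2))
rings=dict(tamper=[(.029,.018)],dosing_cup=[(.029,.062)],espresso_cup=[(.03,.055)],portafilter=[(.035,.038)],tamper_seat=[(.047,.014)],scale=[(.046,.024)],saucer=[(.061,.015),(.032,.005)],cradle=[(.049,.024),(.043,.024)])
for n,d in ds.items():
    t=[]
    for l,(x,y,w) in F.items():
        c=proj(d,[x,y,.02])[0].round().astype(int); k=6; h=30
        im=cv2.resize(d["image"][c[1]-h:c[1]+h,c[0]-h:c[0]+h],None,fx=k,fy=k,interpolation=cv2.INTER_CUBIC)
        im=im[:, :,::-1].copy()
        tr=lambda P:np.round(((proj(d,P)-c+h+.5)*k)).astype(np.int32)
        for r,z in rings[l]: cv2.polylines(im,[tr(circ(r,z)+[x,y,0])],True,(0,0,255),1)
        if l in("cradle","scale","portafilter","espresso_cup"):
            r=np.radians(w); X=np.array([np.cos(r),np.sin(r),0]);Yv=np.array([-X[1],X[0],0])
            v=Yv*.051 if l=="espresso_cup" else -X*(.165 if l=="portafilter" else .08)
            cv2.polylines(im,[tr(np.array([[x,y,.024],[x,y,.024]+v]))],False,(255,0,255),1)
        t.append(cv2.resize(im,(200,200),interpolation=cv2.INTER_AREA) if 0 else im[80:280,80:280] if l in("tamper","dosing_cup","espresso_cup","portafilter") else cv2.resize(im,(200,200),interpolation=cv2.INTER_AREA))
    cv2.imwrite(f"pics/ov_{n}.png",np.vstack([np.hstack(t[:4]),np.hstack(t[4:])]))
```

```text
(no output)
```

View pics/ov_top.png

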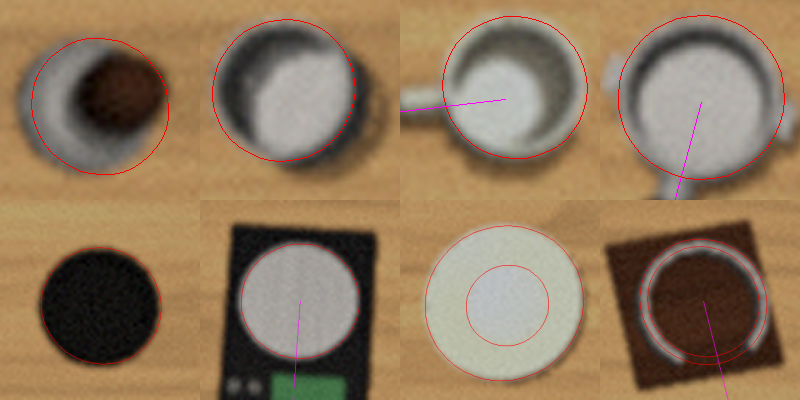

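View pics/ov_side.png

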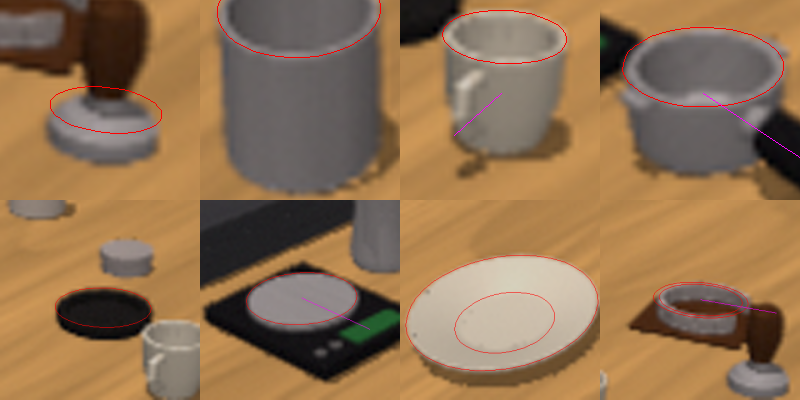

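All the overlays match, except the tamper ring. It sits about 2 px off: the real foot is about 5 mm further towards +y and a little towards -x, so I correct that to about (0.4045,-0.2725). The cradle's gap lies along the drawn -x line. Now I'll pick up the tamper, after a light bench touch to learn where the fingertips are.

```bash
cat > m.py <<'E'
from bench import robot
import numpy as np
DN=lambda yaw:[180,0,yaw]
def best(p,yaw):
    q0=np.array(robot.get_joint_positions()); c=[]
    for k in(-360,-180,0,180,360):
        q=robot.solve_ik(p,DN(yaw+k))
        if q is not None: c.append((np.abs(np.array(q)-q0).max(),yaw+k))
    return min(c)[1]
def st(s=""): print(s,"t",round(robot.get_t(),2),"tcp",np.round(robot.get_tool_pos(),4),"w",round(robot.get_grip_width(),4),"F",np.round(robot.get_ft_force(),1))
E
python3 - <<'E'
from m import *
print(robot.get_tool_rot(),robot.get_t())
x,y=.4045,-.2725
yaw=best([x,y,.15],0);print(yaw)
robot.move_pose([x-.08,y+.02,.06],DN(yaw)) ; st()
print(robot.servo_line([x-.08,y+.02,-.012],feed=.06,force_limit=4)); st("touch")
robot.servo_line([x-.08,y+.02,.125],feed=.25)
robot.grip(.06,40)
robot.servo_line([x,y,.125],feed=.25); st()
import cv2
d=robot.capture("side");cv2.imwrite("pics/s2.png",d["image"][100:260,300:500,::-1].repeat(3,0).repeat(3,1))
d=robot.capture("top");cv2.imwrite("pics/t2.png",d["image"][150:310,330:530,::-1].repeat(3,0).repeat(3,1))
E
```

```text
[-1.79998603e+02  4.50011572e-04  1.76348075e+01] 2.2
-360
 t 3.56 tcp [ 0.3248 -0.2533  0.0607] w 0.0855 F [-0.  -0.6  0.6]
True
touch t 4.51 tcp [ 0.3241 -0.2522 -0.0022] w 0.0854 F [-2.3  2.2  8.3]
 t 6.03 tcp [ 0.4046 -0.2723  0.1244] w 0.0597 F [-0.2  0.  -0.3]
```

View pics/s2.png

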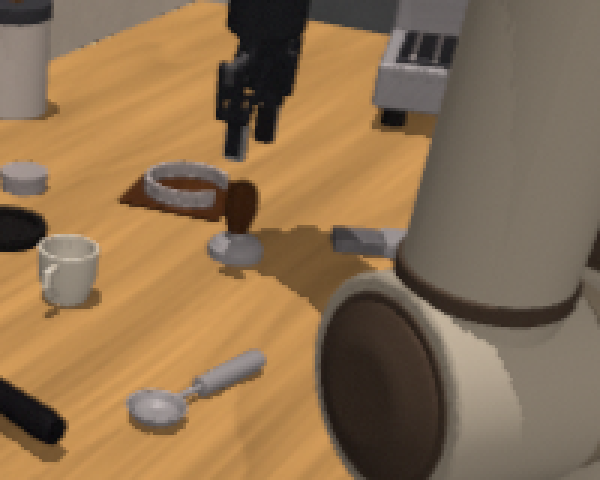

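View pics/t2.png

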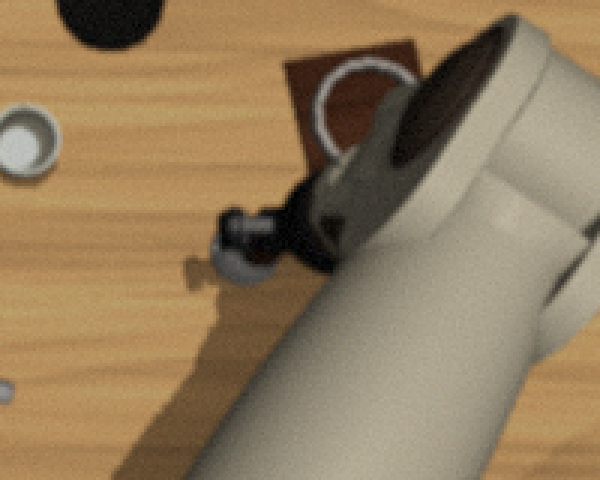

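The top fit was right after all: the 18 mm side wall of the foot explains the offset I saw, and the side view agrees too. Back to (0.4066,-0.278).

Run:
```python
from m import *
import cv2
x,y=.4066,-.278
robot.servo_line([x,y,.125],feed=.1)
print(robot.servo_line([x,y,.048],feed=.1,force_limit=8)); st("down")
robot.grip(.02,50); st("grip")
robot.servo_line([x,y,.075],feed=.1); st("lift")
d=robot.capture("side");cv2.imwrite("pics/s3.png",d["image"][100:260,300:500,::-1].repeat(3,0).repeat(3,1))
```

```text
False
down t 7.29 tcp [ 0.4069 -0.2782  0.0486] w 0.06 F [ 0.2  0.4 -0.1]
grip t 7.65 tcp [ 0.4071 -0.278   0.0489] w 0.0327 F [-0.5  3.   6.1]
lift t 8.07 tcp [ 0.4067 -0.2782  0.075 ] w 0.0326 F [ 0.7  0.4 -3.9]
```

View pics/s3.png

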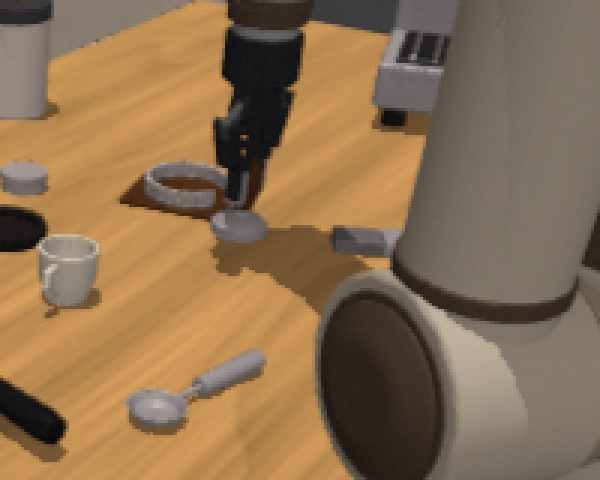

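Run:
```python
from m import *
import cv2
x,y=.6272,-.1615
robot.servo_line([.4067,-.278,.13],feed=.25)
yaw=robot.get_tool_rot()[2]
robot.servo_line([x,y,.13],feed=.3); robot.wait(.2); st("above")
robot.servo_line([x,y,.066],feed=.15)
d=robot.capture("top");cv2.imwrite("pics/t4.png",d["image"][80:220,290:460,::-1].repeat(4,0).repeat(4,1))
d=robot.capture("side");cv2.imwrite("pics/s4.png",d["image"][100:220,230:400,::-1].repeat(4,0).repeat(4,1));st()
```

```text
above t 9.67 tcp [ 0.6264 -0.1624  0.1304] w 0.0323 F [-0.7 -0.1 -2.4]
 t 10.34 tcp [ 0.6279 -0.1618  0.0677] w 0.0328 F [ 1.1  0.5 -2.7]
```

View pics/t4.png

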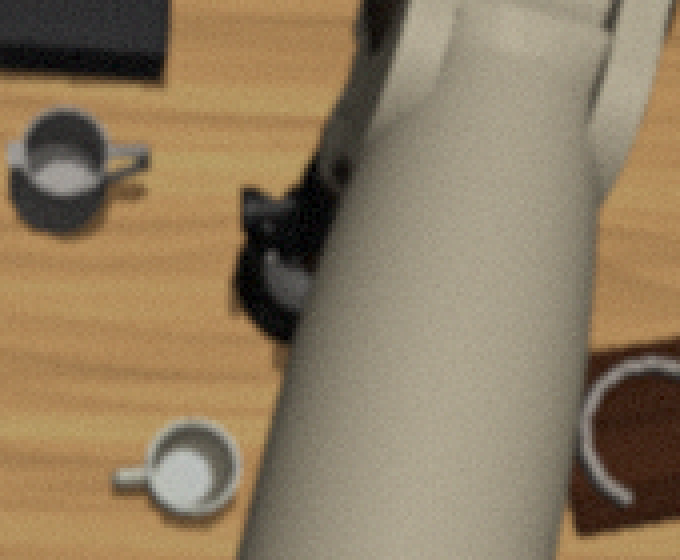

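View pics/s4.png

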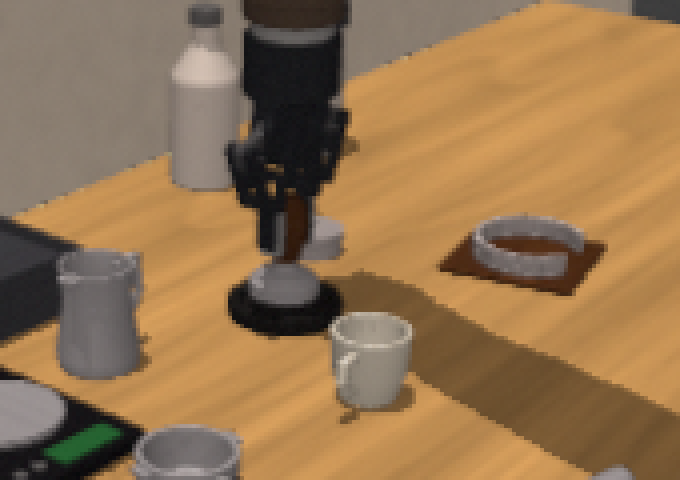

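The foot (284,290) is centred over the seat (286,300) and the tamper is nearly upright. I'll lower it.

Run:
```python
from m import *
import cv2
x,y=.6272,-.1615
print(robot.servo_line([x,y,.049],feed=.03,force_limit=6)); st("seat")
robot.wait(.2)
robot.grip(.055); st("open"); robot.wait(.2)
robot.servo_line([x,y,.14],feed=.2); st()
yaw=best([.4052,.3065,.15],0)
robot.grip(.085)
robot.move_pose([.4052,.3065,.14],DN(yaw)); st(yaw)
d=robot.capture("top");cv2.imwrite("pics/t5.png",d["image"][80:260,120:460,::-1].repeat(2,0).repeat(2,1))
d=robot.capture("side");cv2.imwrite("pics/s5.png",d["image"][100:300,200:400,::-1].repeat(3,0).repeat(3,1))
```

```text
True
seat t 10.81 tcp [ 0.6274 -0.1613  0.053 ] w 0.0329 F [-0.9  0.7  4.9]
open t 11.35 tcp [ 0.6266 -0.1613  0.0516] w 0.0553 F [ 0.1  0.2 -0.6]
 t 12.14 tcp [ 0.6271 -0.1615  0.1394] w 0.0549 F [ 0.2 -0.  -0.2]
-180 t 14.48 tcp [0.4056 0.3063 0.1401] w 0.0855 F [-0.1  0.1 -0.8]
```

View pics/t5.png

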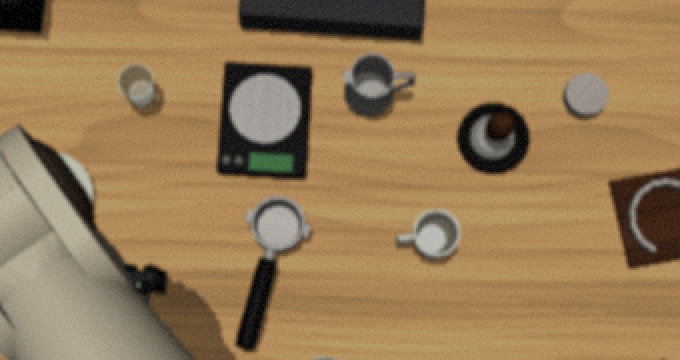

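View pics/s5.png

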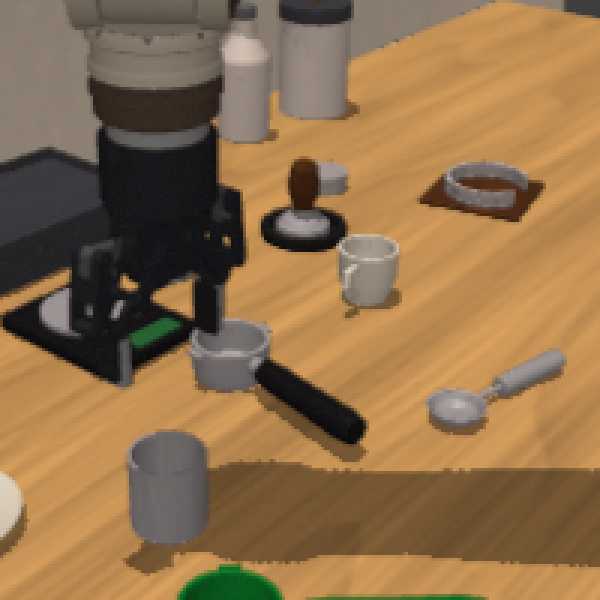

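The tamper is upright in its seat at (303,225) in the side crop. Next is the dosing cup.

Run:
```python
from m import *
import cv2
x,y=.4052,.3065
print(robot.servo_line([x,y,.030],feed=.12,force_limit=8)); st("down")
robot.grip(.045,40); st("grip")
robot.servo_line([x,y,.14],feed=.2); st("lift")
px,py=.6552,.1375
yaw=best([px,py,.15],-180)
robot.move_pose([px,py,.14],DN(yaw)); robot.wait(.15); st(yaw)
robot.servo_line([px,py,.068],feed=.15);st()
d=robot.capture("top");cv2.imwrite("pics/t6.png",d["image"][60:240,140:370,::-1].repeat(3,0).repeat(3,1))
d=robot.capture("side");cv2.imwrite("pics/s6.png",d["image"][120:270,140:340,::-1].repeat(3,0).repeat(3,1))
```

```text
False
down t 15.65 tcp [0.4056 0.3068 0.0308] w 0.0847 F [-0.  -0.1  0.1]
grip t 16.02 tcp [0.4056 0.3068 0.031 ] w 0.0574 F [-0.5 -0.5  4.8]
lift t 16.73 tcp [0.4049 0.3063 0.1388] w 0.0573 F [-0.3 -0.1 -1.5]
-540 t 18.03 tcp [0.6545 0.1389 0.1406] w 0.0571 F [-0.1  0.5 -1.1]
 t 18.67 tcp [0.6554 0.1378 0.0689] w 0.0572 F [ 0.2  0.4 -1. ]
```

View pics/t6.png

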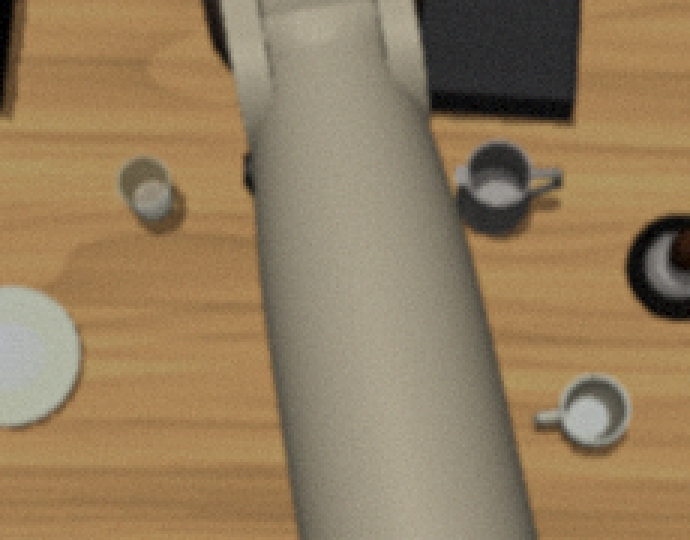

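View pics/s6.png

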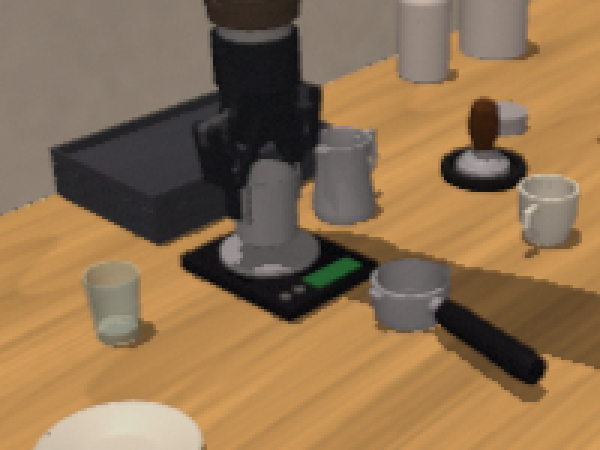

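Run:
```python
from m import *
import cv2
px,py=.6552,.1375
print(robot.servo_line([px,py,.050],feed=.03,force_limit=5)); st("seat")
robot.wait(.2); robot.grip(.075); st("open"); robot.wait(.2)
robot.servo_line([px,py,.15],feed=.2); st()
x,y=.4912,-.081
robot.grip(.085)
yaw=best([x,y,.15],98); robot.move_pose([x,y,.14],DN(yaw)); st(yaw)
d=robot.capture("top");cv2.imwrite("pics/t7.png",d["image"][60:240,140:370,::-1].repeat(3,0).repeat(3,1))
d=robot.capture("side");cv2.imwrite("pics/s7.png",d["image"][120:270,180:380,::-1].repeat(3,0).repeat(3,1))
```

```text
True
seat t 19.24 tcp [0.6553 0.1375 0.055 ] w 0.058 F [-1.4 -1.1  5.2]
open t 19.76 tcp [0.6548 0.1374 0.0539] w 0.0752 F [ 0.6  0.6 -0.8]
 t 20.58 tcp [0.655  0.1375 0.149 ] w 0.0751 F [ 0.5 -0.5 -0.8]
-262 t 21.91 tcp [ 0.4917 -0.0807  0.1402] w 0.0849 F [0.3 0.3 0.2]
```

View pics/t7.png

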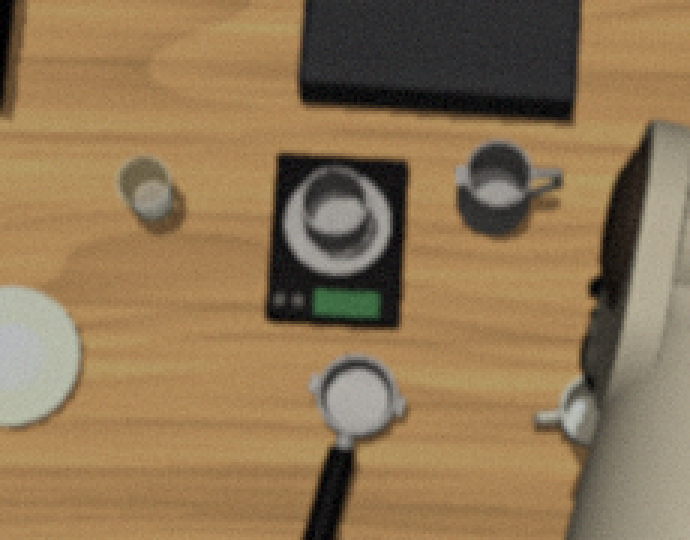

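View pics/s7.png

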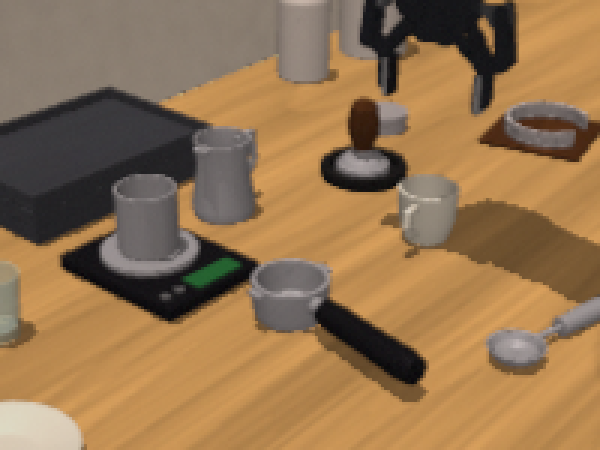

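The dosing cup stands mid-pan at (148,220) in the side crop. Next is the espresso cup.

Run:
```python
from m import *
import cv2
x,y=.4912,-.081
print(robot.servo_line([x,y,.032],feed=.12,force_limit=6)); st("down")
robot.grip(.045,40); st("grip")
robot.servo_line([x,y,.14],feed=.2); st("lift")
px,py=.533,.416
yaw=best([px,py,.15],98)
r=np.degrees(np.arctan2(py,px)-np.arctan2(y,x))
for yy in (98,98+r-10): print(yy,best([px,py,.15],yy), robot.solve_ik([px,py,.15],DN(best([px,py,.15],yy))))
d=robot.capture("side");cv2.imwrite("pics/s8.png",d["image"][60:260,220:420,::-1].repeat(3,0).repeat(3,1))
```

```text
False
down t 23.06 tcp [ 0.4917 -0.0811  0.0328] w 0.0847 F [-0.3  0.   0.3]
grip t 23.43 tcp [ 0.4917 -0.0811  0.0329] w 0.0575 F [-1.3  0.7  5.8]
lift t 24.12 tcp [ 0.4908 -0.0809  0.1387] w 0.0574 F [-0.7 -0.5 -2.7]
98 -262 [ 37.97160376  21.85647525  19.90331857  88.04684332   0.
 119.97160376]
135.33553822697823 -224.66446177302177 [37.97160376 21.85647525 19.90331857 88.04684332  0.         82.63606553]
```

View pics/s8.png

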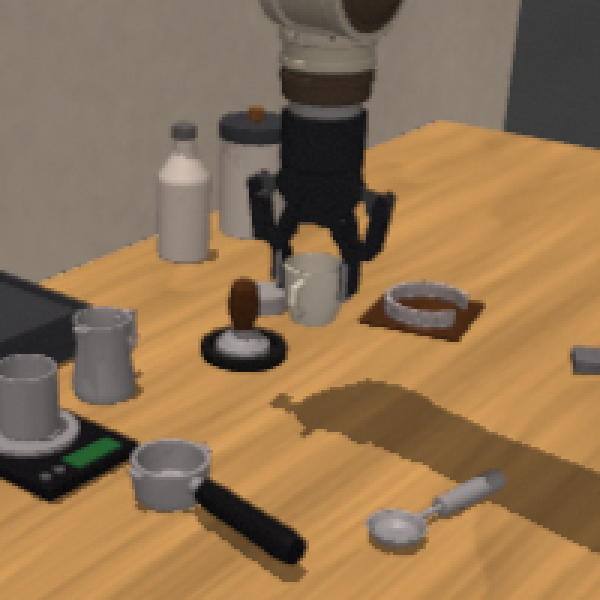

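Run:
```python
from m import *
import cv2
robot.servo_line([.4912,-.081,.18],feed=.2)
px,py=.533,.416
robot.move_pose([px,py,.16],DN(-262)); robot.wait(.15); st()
robot.servo_line([px,py,.056],feed=.15); st()
d=robot.capture("top");cv2.imwrite("pics/t9.png",d["image"][100:280,70:270,::-1].repeat(3,0).repeat(3,1))
d=robot.capture("side");cv2.imwrite("pics/s9.png",d["image"][150:330,80:280,::-1].repeat(3,0).repeat(3,1))
```

```text
t 26.49 tcp [0.5336 0.415  0.1604] w 0.0572 F [ 0.5 -0.7 -1.1]
 t 27.33 tcp [0.5335 0.4163 0.0572] w 0.0572 F [ 1.2  0.5 -1.9]
```

View pics/t9.png

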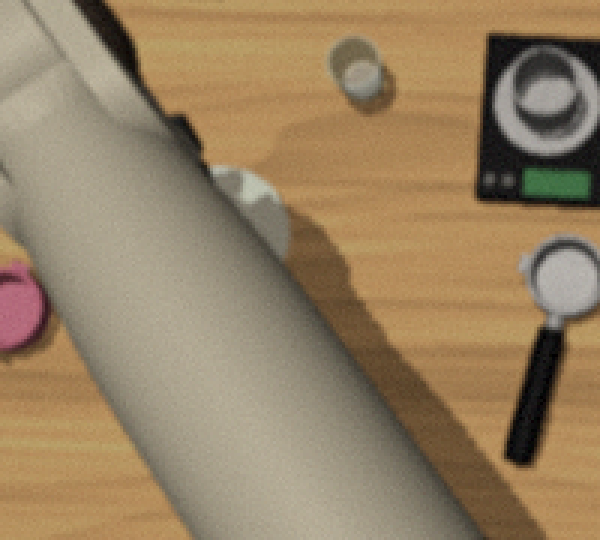

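View pics/s9.png

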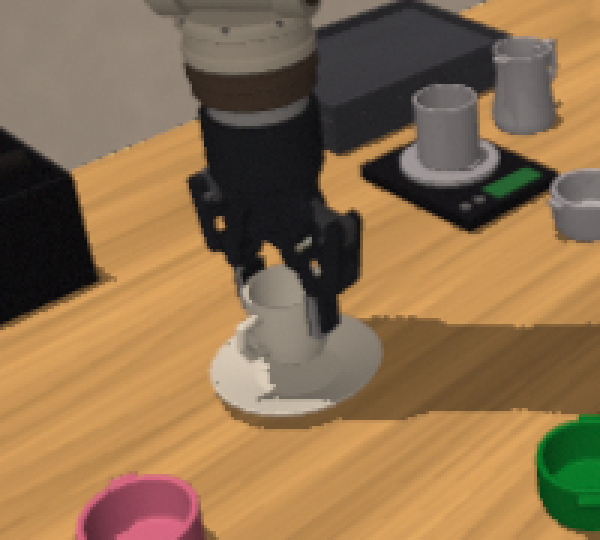

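Run:
```python
from m import *
import cv2,pickle
px,py=.533,.416
print(robot.servo_line([px,py,.031],feed=.03,force_limit=5)); st("seat")
robot.wait(.2); robot.grip(.08); st("open"); robot.wait(.2)
robot.servo_line([px,py,.16],feed=.2); st()
robot.grip(.085)
x,y=.503,.1168
for j in(31.7,-58.3):
    w=best([x,y,.15],j+90); print(j,w,np.round(robot.solve_ik([x,y,.15],DN(w)),1))
    w2=best([.5282,-.3812,.15],w+25.5); print(w2,np.round(robot.solve_ik([.5282,-.3812,.15],DN(w2)),1))
robot.move_pose([x-.12,y-.2,.2],DN(best([x-.12,y-.2,.2],121.7)))
for n in("top","side"):
    d=robot.capture(n);pickle.dump(d,open(n+"2.pkl","wb"));cv2.imwrite(f"pics/{n}10.png",cv2.resize(d["image"][90:320,60:360,::-1],None,fx=2.5,fy=2.5,interpolation=cv2.INTER_CUBIC))
    r=robot.cut_out("portafilter",d);e=(254,209) if n=="top" else (289,225)
    for q in r:
        v,u=np.nonzero(q["pixels"])
        if np.hypot(u.mean()-e[0],v.mean()-e[1])<20: pickle.dump(q["pixels"],open(n+"2m.pkl","wb"));print(n,len(u))
st()
```

```text
True
seat t 28.04 tcp [0.533  0.4159 0.038 ] w 0.057 F [-1.1 -0.2  5.3]
open t 28.6 tcp [0.5325 0.4155 0.0369] w 0.0802 F [ 0.  -0.2  0.2]
 t 29.57 tcp [0.5327 0.4158 0.1587] w 0.0801 F [ 0.7 -0.9  0.4]
31.7 481.7 [13.1 -0.5 -5.8 84.7  0.  71.4]
327.2 [-35.8  18.2  15.3  87.    0.  177. ]
-58.3 31.700000000000003 [ 13.1  -0.5  -5.8  84.7   0.  161.4]
-302.8 [-35.8  18.2  15.3  87.    0.   87. ]
top 1158
side 973
 t 31.88 tcp [ 0.3833 -0.0829  0.1999] w 0.0854 F [-0.1 -0.4 -0.3]
```

View pics/top10.png

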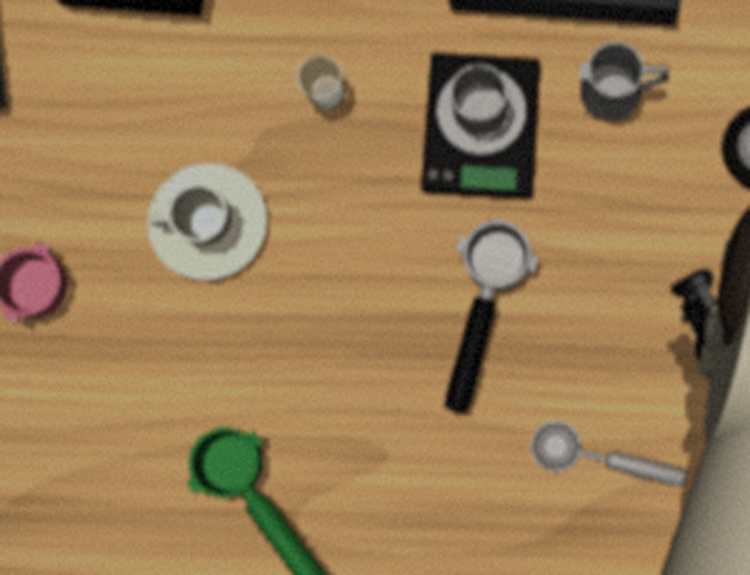

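View pics/side10.png

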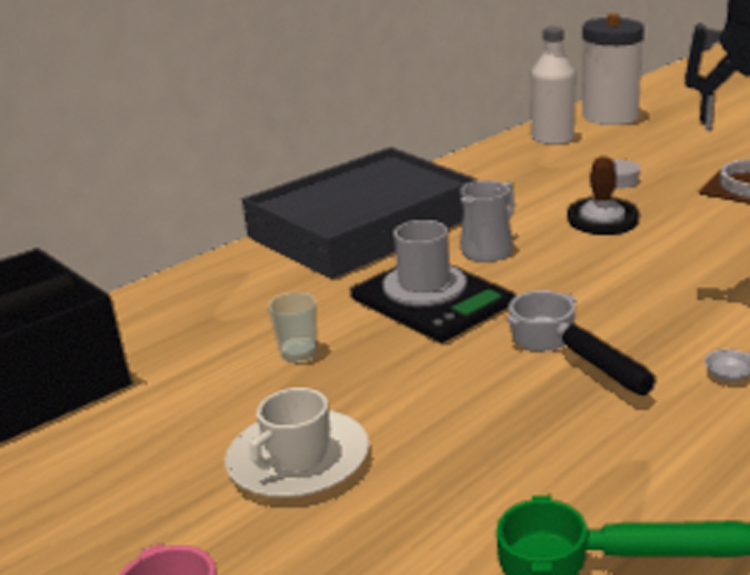

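The espresso cup stands in the saucer well at (293,430) in the side view. The black-handled portafilter at (497,257) top and (541,320) side is the one meant, since the look-alikes are green and pink. I'll squeeze its head lightly on one diagonal to centre it, then grip on the other.

Run:
```python
from m import *
import cv2,pickle
x,y=.503,.1168
w=best([x,y,.12],31.7); print(w)
robot.move_pose([x,y,.12],DN(w)); st()
print(robot.servo_line([x,y,.022],feed=.1,force_limit=6)); st("down")
robot.grip(.06,20); st("sq1")
robot.grip(.085); robot.servo_line([x,y,.075],feed=.2)
w=best([x,y,.075],121.7); robot.move_pose([x,y,.075],DN(w)); st(w)
print(robot.servo_line([x,y,.022],feed=.1,force_limit=6)); st("down")
robot.grip(.06,20); st("sq2")
for n in("top","side"):
    d=robot.capture(n);cv2.imwrite(f"pics/{n}11.png",cv2.resize(d["image"][140:300,180:360,::-1],None,fx=4,fy=3.7,interpolation=cv2.INTER_CUBIC))
```

```text
211.7
 t 32.93 tcp [0.5029 0.1165 0.1203] w 0.0851 F [ 0.4 -0.1  0.3]
False
down t 34.07 tcp [0.5035 0.1169 0.0227] w 0.0849 F [0.2 0.2 0.1]
sq1 t 34.38 tcp [0.5036 0.1167 0.0232] w 0.069 F [-1.5 -1.1  5.3]
-58.3 t 36.5 tcp [0.5027 0.1167 0.0745] w 0.0848 F [ 0.1  0.3 -0.5]
False
down t 37.18 tcp [0.5032 0.1168 0.0224] w 0.0854 F [ 0.3  0.3 -1.1]
sq2 t 37.49 tcp [0.5034 0.1168 0.0232] w 0.0692 F [-2.5 -1.2  5.6]
```

View pics/top11.png

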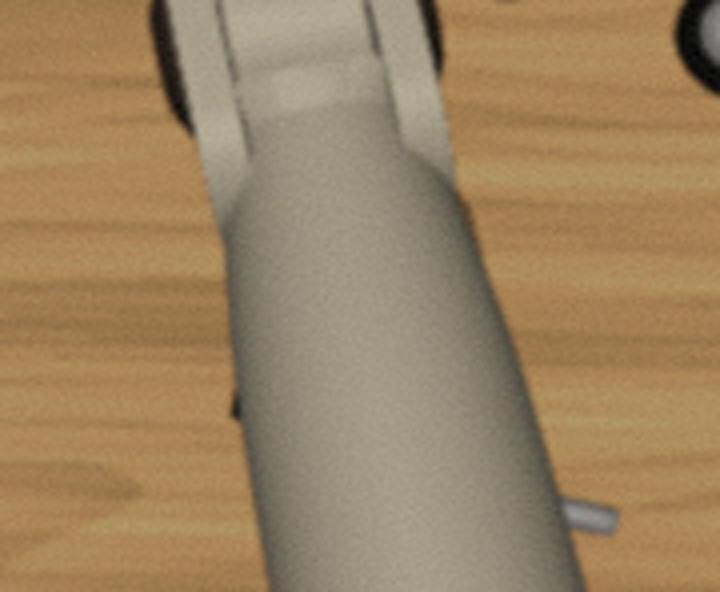

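View pics/side11.png

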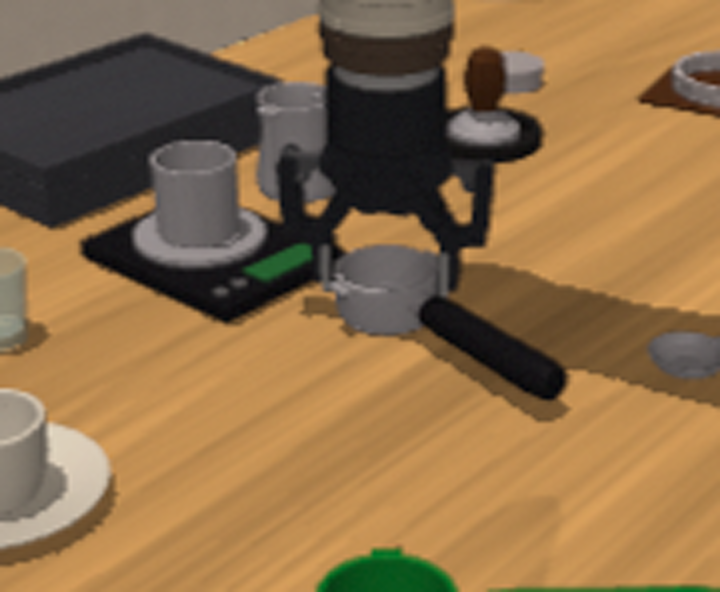

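Run:
```python
from m import *
import cv2,pickle
robot.grip(.06,70); st("grip")
robot.servo_line([.5032,.1168,.06],feed=.08); st("lift"); robot.wait(.2)
d=robot.capture("side");cv2.imwrite("pics/side12.png",cv2.resize(d["image"][140:300,180:360,::-1],None,fx=4,fy=3.7,interpolation=cv2.INTER_CUBIC))
```

```text
grip t 37.81 tcp [0.5034 0.1168 0.0239] w 0.0675 F [-5.9 -2.4 11. ]
lift t 38.43 tcp [0.5032 0.1168 0.06  ] w 0.0671 F [-0.6  0.5 -3. ]
```

View pics/side12.png

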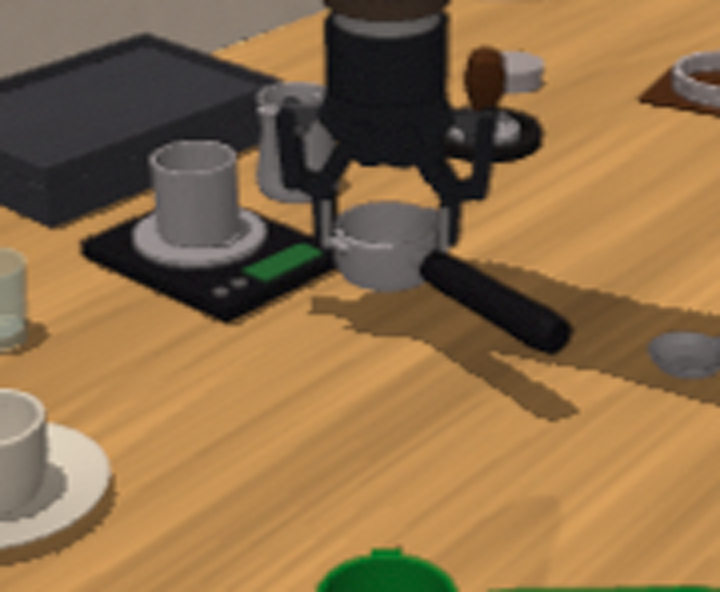

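It is level in the grip. However, the last joint would have to spin 285° to reach the cradle yaw from this grip, so I'll set the portafilter back down and regrip it a half turn round.

Run:
```python
from m import *
import cv2,pickle
x,y=.5033,.1168
print(np.round(robot.get_joint_positions(),1))
print(robot.servo_line([x,y,.018],feed=.04,force_limit=5)); st("set")
robot.grip(.085,20); robot.servo_line([x,y,.075],feed=.2)
q=np.array(robot.get_joint_positions()); q[5]+=180 if q[5]<0 else -180
robot.goto_joints(q.tolist()); st(np.round(q,1))
robot.servo_line([x,y,.022],feed=.1,force_limit=6); st("down")
robot.grip(.06,20); robot.grip(.06,70); st("grip")
robot.servo_line([x,y,.17],feed=.15); st("lift")
c=[.5282,-.3812]
rot=robot.get_tool_rot(); print(rot)
tgt=121.7+25.5
print(np.round(robot.solve_ik([*c,.17],DN(tgt)),1))
robot.move_pose([*c,.17],DN(tgt)); robot.wait(.2); st()
robot.servo_line([*c,.065],feed=.12); robot.wait(.2); st()
for n in("top","side"):
    d=robot.capture(n);pickle.dump(d,open(n+"3.pkl","wb"))
    cv2.imwrite(f"pics/{n}13.png",cv2.resize(d["image"][90:250,300:500,::-1] if n=="side" else d["image"][120:280,340:540,::-1],None,fx=3.5,fy=3.5,interpolation=cv2.INTER_CUBIC))
```

```text
[  13.1    0.9  -14.4   74.7    0.  -108.6]
True
set t 39.52 tcp [0.5031 0.1166 0.024 ] w 0.067 F [-0.6 -0.9  5.2]
[ 13.1   0.7 -12.9  76.6  -0.   71.4] t 42.9 tcp [0.5038 0.1169 0.0756] w 0.0852 F [-0.4  0.6  0.1]
down t 43.58 tcp [0.5035 0.1168 0.0224] w 0.0855 F [ 0.1 -0.4  0.3]
grip t 44.11 tcp [0.5037 0.1168 0.0239] w 0.0672 F [-5.1 -1.2 11. ]
lift t 45.24 tcp [0.5029 0.1167 0.1689] w 0.0673 F [-0.3  0.  -3.1]
[-1.79845046e+02 -3.80382341e-02  1.21699539e+02]
[-35.8  18.3  17.6  89.3   0.   -3. ]
 t 47.25 tcp [ 0.5286 -0.3804  0.1702] w 0.067 F [ 0.   0.2 -2.7]
 t 48.48 tcp [ 0.5285 -0.3814  0.0658] w 0.067 F [ 0.2  0.4 -2.2]
```

View pics/top13.png

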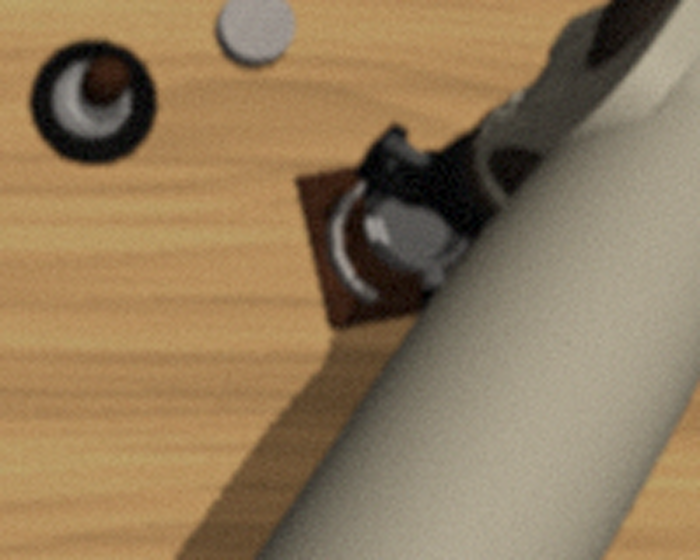

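View pics/side13.png

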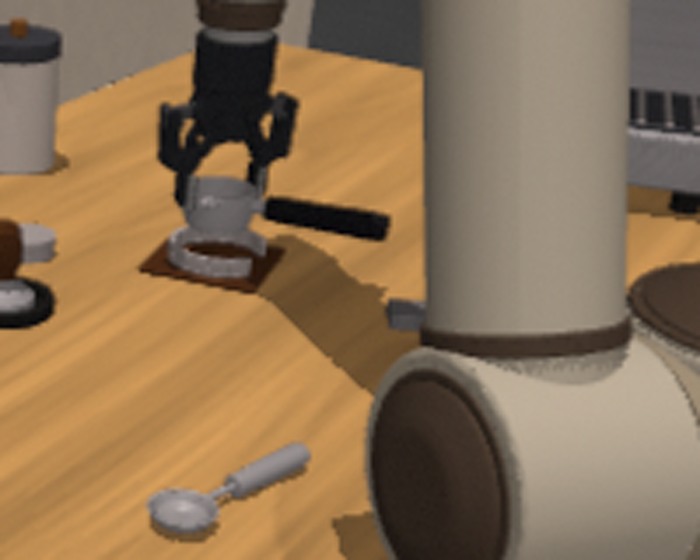

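Run:
```python
from fit import *
t=[]
for n in("top","side"):
    d=pickle.load(open(n+"3.pkl","rb"))
    k=7; c=(460,190) if n=="top" else (372,155); h=28 
    W=50
    im=cv2.resize(d["image"][c[1]-h:c[1]+h,c[0]-W:c[0]+W,::-1],None,fx=k,fy=k,interpolation=cv2.INTER_CUBIC)
    m=np.zeros(im.shape[:2],np.uint8)
    w=np.radians(12.2);R=np.array([[np.cos(w),np.sin(w),0],[-np.sin(w),np.cos(w),0],[0,0,1]])
    tr=lambda P:np.round((proj(d,P)-[c[0]-W,c[1]-h]+.5)*k).astype(np.int32)
    for P in M["portafilter"]+[circ(.035,.038)]:
        cv2.polylines(im,[cv2.convexHull(tr(P@R+[.5285,-.3814,.0423]))],True,(0,0,255),1)
    for r in(.043,.049): cv2.polylines(im,[tr(circ(r,.024)+[.5282,-.3812,0])],True,(255,0,0),1)
    t.append(im)
cv2.imwrite("pics/ov13.png",np.vstack(t)[:600*2])
print(np.vstack(t).shape)
cv2.imwrite("pics/ov13.png",cv2.resize(np.vstack(t),(530,594)))
```

```text
(784, 700, 3)
```

View pics/ov13.png

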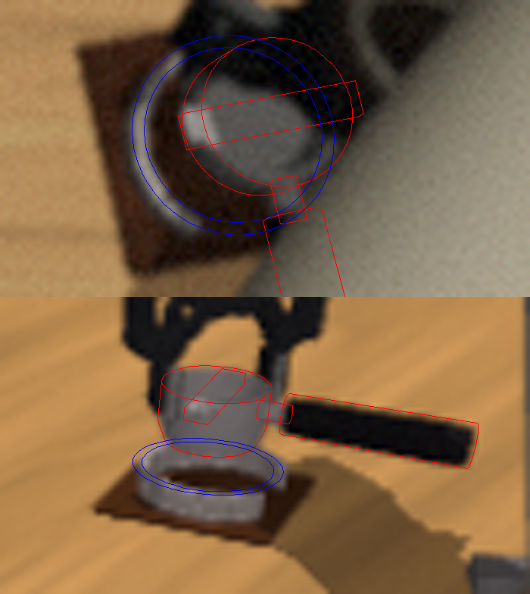

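The portafilter model and the cradle ring both match the picture (handle along the gap, head over the ring). Lowering it.

Run:
```python
from m import *
import cv2,pickle
c=[.5282,-.3812]
print(robot.servo_line([*c,.025],feed=.03,force_limit=6)); robot.wait(.2); st("set")
d=robot.capture("side");cv2.imwrite("pics/side14.png",cv2.resize(d["image"][110:220,300:440,::-1],None,fx=5,fy=5,interpolation=cv2.INTER_CUBIC))
```

```text
True
set t 49.83 tcp [ 0.5282 -0.3812  0.03  ] w 0.0667 F [-1.  -0.4  5.6]
```

View pics/side14.png

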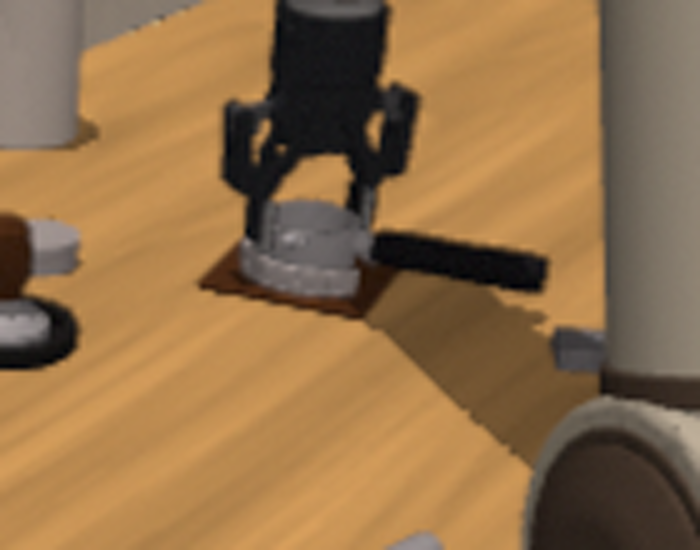

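It's seated: contact came at the expected z of 0.030, with the head inside the ring (310,245). Releasing and checking everything.

Run:
```python
from m import *
import cv2,pickle
c=[.5282,-.3812]
robot.grip(.085,20); robot.wait(.2); st("open")
robot.servo_line([*c,.18],feed=.18)
robot.move_pose([.25,-.25,.3],DN(best([.25,-.25,.3],0))); robot.wait(.3); st()
for n in("top","side"):
    d=robot.capture(n);pickle.dump(d,open(n+"4.pkl","wb"))
    cv2.imwrite(f"pics/{n}15.png",cv2.resize(d["image"][90:300,120:500,::-1],None,fx=2.1,fy=2.1,interpolation=cv2.INTER_CUBIC))
```

```text
open t 50.41 tcp [ 0.5275 -0.3807  0.0285] w 0.0849 F [ 0.3 -0.   0.8]
 t 52.95 tcp [ 0.2503 -0.2502  0.2996] w 0.0847 F [-0.2 -0.1  0.4]
```

View pics/top15.png

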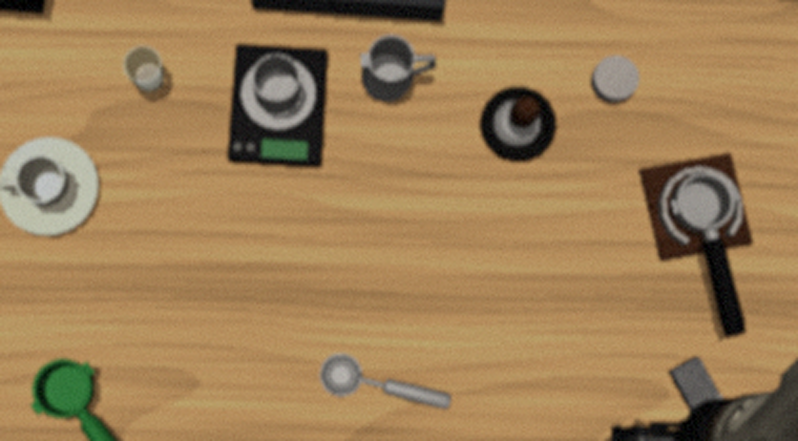

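View pics/side15.png

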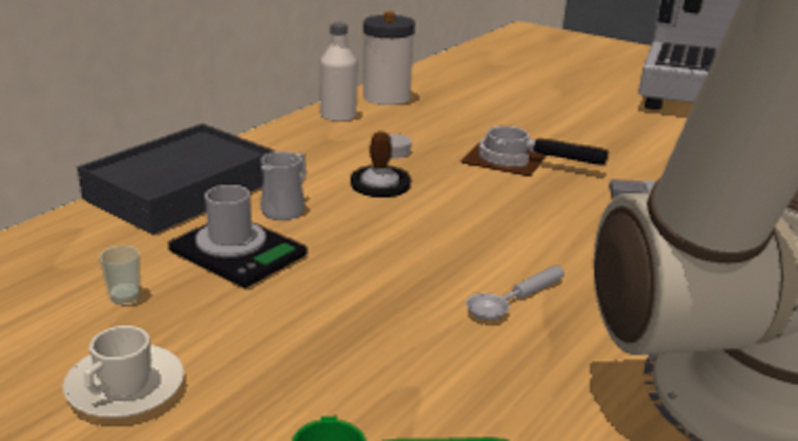

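All four look in place. I'll run one quick metric overlay before handing in.

Run:
```python
from fit import *
t=[]
for n in("top","side"):
    d=pickle.load(open(n+"4.pkl","rb")); d1=pickle.load(open(n+"1.pkl","rb")); row=[]
    for (x,y),R in {(.6272,-.1615):[(.029,.022),(.037,.014)],(.6555,.1373):[(.029,.086),(.029,.024),(.046,.024)],(.533,.416):[(.03,.06),(.02,.005),(.032,.005)],(.5282,-.3812):[(.035,.044),(.043,.024)]}.items():
        c=proj(d,[x,y,.03])[0].round().astype(int);k=6;h=16 if 0 else 22
        im=cv2.resize(d["image"][c[1]-h:c[1]+h,c[0]-h:c[0]+h,::-1],None,fx=k,fy=k,interpolation=cv2.INTER_CUBIC)
        for r,z in R: cv2.polylines(im,[np.round((proj(d,circ(r,z)+[x,y,0])-c+h+.5)*k).astype(np.int32)],True,(0,0,255),1)
        row.append(cv2.resize(im,(200,200)))
    t.append(np.hstack(row))
    for l,p in dict(jug=(.681,.003,.04),glass=(.678,.30,.03)).items():
        u,v=proj(d,p)[0].round().astype(int); A,B=[cv2.cvtColor(q["image"],7)[v-20:v+20,u-20:u+20].astype(np.float32) for q in(d1,d)]
        print(n,l,"shift px",np.round(cv2.phaseCorrelate(A,B)[0],2))
cv2.imwrite("pics/ov15.png",np.vstack(t))
```

```text
top jug shift px [ 0.09 -0.03]
top glass shift px [0.03 0.01]
side jug shift px [ 0.1  -0.23]
side glass shift px [-0.08  0.02]
```

View pics/ov15.png

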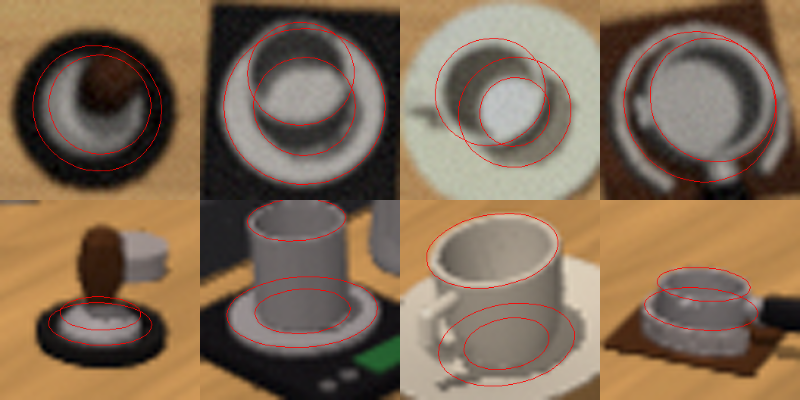

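The overlay rings match all four objects at their placed positions and heights, and neither bystander has shifted. Handing in.

Run:
```python
from bench import robot
robot.hand_in(); print(robot.get_t())
```

```text
the job is handed in; nothing more can be done
the job is handed in; nothing more can be done
```

I placed all four things in the order asked and handed the job in at about 53 s. The tamper is in its seat, the dosing cup is mid-pan, the espresso cup is in the saucer well, and the portafilter is in its cradle with its handle out through the gap. Each went down slowly until it touched at the expected height, and only then did I open the gripper.

- **Last checks:** the final overlays in both views showed all four upright and centred to within about 2–3 mm, the accuracy of the measurement. The milk jug and shot glass had not moved (0.25 px or less), and I left the green and pink look-alikes alone. The arm was clear of everything.
- **Disagreements:** the tamper's overlay first looked about 5 mm off, but that was my misreading of the foot's side wall, and I gripped at the original fit. I also set the portafilter back down once at its start position and regripped it a half turn round, to avoid a long wrist spin.

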